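# Fetch the jar from behind the bottles and put it on the balance

### The job

A low jar on the grey storage tray is hemmed in by three tall containers (a round bottle, a square bottle and a conical flask): first stand all three upright in the empty steel side tray, then, while they are all there, fetch the jar and stand it in the middle of the balance pan, and leave it there. Finally put each of the three back upright in the very place where it stood at the start, tipping nothing over and leaving alone the small vial and the brass weight on the storage tray.

Things in the scene. Friction and masses are not known exactly. Their poses are not given: they have to be found in the camera images.
- bottle_mid (a point): amber round bottle with a paper label, body 56 mm across, 132 mm tall, black screw cap 34 mm across that takes up its top 26 mm (grip it there, from above). The point is its centre, 66 mm above its underside; z is its upright axis. 260 g, nominally. Starts in one of the three places around the jar.
- square_mid (a point): white square plastic bottle with a paper label, body 52 x 52 mm, 122 mm tall, round white cap 38 mm across that takes up its top 24 mm (grip it there, from above). The point is its centre, 61 mm above its underside; z is its upright axis, x and y its sides. 220 g, nominally. Starts in one of the three places around the jar.
- flask_mid (a point): clear conical flask, foot 62 mm across, 128 mm tall, neck 26 mm across, dark rubber stopper 32 mm across that takes up its top 24 mm (grip it there, from above). The point is its centre, 64 mm above its underside; z is its upright axis. 200 g, nominally. Starts in one of the three places around the jar.
- jar_mid (a point): low white jar with a black lid, 44 mm across (lid 47 mm, the top 18 mm), 56 mm tall, 140 g nominally; grip it from above around lid and body. The point is its centre, 28 mm above its underside; z is its upright axis. It stands at the back middle of the storage tray; the three tall containers stand round it on its left, right and front, centres about 70 mm from its own.
- storage_tray: grey plastic tray 190 mm (x) by 250 mm (y), fixed to the bench, flat floor 5 mm above the bench, rim 4 mm thick and 12 mm high. Origin at the centre of its underside, at bench height; x points to its back, away from the robot, y to its left.
- side_tray: empty steel tray 300 mm (x) by 160 mm (y), fixed to the bench to the left or right of the storage tray; flat floor 5 mm above the bench, rim 4 mm thick and 12 mm high. Origin at the centre of its underside, at bench height; x is its long direction. Three containers stand well in a row 85 mm apart along its x.
- pan_centre (a point): centre of the top face of the round steel pan (116 mm across, 70 mm above the bench) of a white electronic balance (220 x 180 mm), fixed to the bench on the other side of the storage tray from the side tray. x points away from the robot, z up. The pan does not sink.
- vial_mid (a point): small glass vial with an aluminium cap, 24 mm across, 42 mm tall, in a front corner of the storage tray; a bystander to be left alone. The point is its centre.
- weight_mid (a point): brass calibration weight with a knob, 28 mm across, 36 mm tall, in a front corner of the storage tray; a bystander to be left alone. The point is its centre, 18 mm above its underside.
Things that resemble listed ones, but are neither listed nor needed, are in the scene too. What is shaped like the part that bears square_mid but blue is not meant.

How it is judged:
On the way, in this order (a step that is already met when the one before it is completed fails the run):
1. the round bottle, the square bottle and the flask all stand upright, released, in the side tray (contact force between the fingers and bottle below 0.1 N and linear speed of each of bottle, square, flask below 0.02 m/s and angle between each of bottle_mid, square_mid, flask_mid's own z axis and vertical below 0.1 rad and x of bottle_mid in the frame of side_tray between -0.125 and 0.125 m and y of bottle_mid in the frame of side_tray between -0.056 and 0.056 m and height (world z) of bottle_mid below 0.079 m and contact force between the fingers and square below 0.1 N and x of square_mid in the frame of side_tray between -0.125 and 0.125 m and y of square_mid in the frame of side_tray between -0.056 and 0.056 m and height (world z) of square_mid below 0.074 m and contact force between the fingers and flask below 0.1 N and x of flask_mid in the frame of side_tray between -0.125 and 0.125 m and y of flask_mid in the frame of side_tray between -0.056 and 0.056 m and height (world z) of flask_mid below 0.077 m), for 0.2 s.
2. the jar stands released in the middle of the balance pan while the three are still in the side tray (all of step 1 and contact force between the fingers and jar below 0.1 N and linear speed of jar below 0.02 m/s and angle between jar_mid's own z axis and vertical below 0.1 rad and horizontal distance between jar_mid and pan_centre below 0.015 m and z of jar_mid in the frame of pan_centre below 0.036 m), for 0.2 s.
At the end, for the whole second after the job is handed in: The jar stands upright, released and at rest on the balance pan, within 15 mm of its centre; the round bottle, the square bottle and the flask each stand upright, released and at rest on the storage tray within 15 mm of where they stood at the start (contact force between the fingers and jar below 0.1 N and linear speed of each of jar, bottle, square, flask below 0.02 m/s and angle between each of jar_mid, bottle_mid, square_mid, flask_mid's own z axis and vertical below 0.1 rad and horizontal distance between jar_mid and pan_centre below 0.015 m and z of jar_mid in the frame of pan_centre below 0.036 m and contact force between the fingers and bottle below 0.1 N and distance of each of bottle_mid, square_mid, flask_mid from where it was at the start of the episode below 0.015 m and contact force between the fingers and square below 0.1 N and contact force between the fingers and flask below 0.1 N); the robot touches nothing.
It fails at once if the vial on the storage tray is knocked over or shifted by more than 20 mm (distance of vial_mid from where it was at the start of the episode above 0.02 m).
It fails at once if the brass weight on the storage tray is knocked over or shifted by more than 20 mm (distance of weight_mid from where it was at the start of the episode above 0.02 m).
It fails at once if the round bottle, the square bottle, the flask or the jar is tipped by more than 35 degrees (angle between any of bottle_mid, square_mid, flask_mid, jar_mid's own z axis and vertical above 0.61 rad).
It also fails if it takes over 141 s, if anything falls off the work surface, if the arm or the gripper's body presses on something with over 40 N, if the wrist force passes 120 N, or if a joint passes its speed limit or range.

### The arm

A 6-joint arm with a two-finger parallel gripper is mounted at the origin on the work surface. World frame = base frame: x ahead of the robot, y to its left, z up, the work surface at z = 0. Lengths are in m, angles in rad, forces in N, time in s.
With the tool pointing down it reaches from about 0.375 to 0.9 m from the base axis. Payload 3.1 kg.
Tool frame: the origin (TCP) lies between the finger pads; the fingertips stand 22 mm ahead of it and the grasp point (between the pads) lies 3 mm ahead of it; z points along the fingers, y is the line along which they close (so a half turn about z gives the same grasp; the last joint's range is limited). The gripper opens to 87 mm and grips with 3 to 60 N. Pads are 19 mm wide; open, the fingers measure 117 mm over their backs; the gripper's body (75 mm by 190 mm) begins 51 mm behind the grasp point.
Start: joints at [-1.421, 0.527, 1.433, -0, 1.181, -0.178], TCP at [0.202, -0.591, 0.245] pointing down, gripper open.
Joint ranges: [-3.08, 3.08], [-0.75, 2.2], [0.22, 2.44], [-1.43, 4.57], [0, 2.65], [-2.85, 2.85]. Speed limits (rad/s): [2.79, 2.79, 3.14, 3.14, 3.14, 3.14].

### API

Orientations are given as a unit quaternion [x, y, z, w].
In Python, from rig import robot gives the robot as it stands.
- The arm moves only by the tool move_arm, never from a script. Its argument "series" is text: rows parted by semicolons, each of 6 numbers parted by spaces: the shift along the tool's x, y, z in mm, then the turn, a rotation vector about the tool's x, y, z in degrees. In form: dx dy dz ax ay az; .... A call has 1 to 8 rows; each row is the pose to reach, as a shift and turn from the pose commanded when the call began, along the tool's axes at that moment; what a row does not reach only later rows make up. A row lasts 1/12 s, in which the tool goes at most 41.7 mm and 7.16 degrees, less where a joint would pass 70% of its speed; a pose out of reach is approached as far as the arm can. A call with a gripper value outside its range is refused whole. "jaw" is the opening, from 0 (shut) to 1 (fully open), set as the call begins (left out, the last holds). The fingers move at their own pace and stop on an object; "newtons" is the grip in N (left out, the last holds). Time passes only in rows, so rows that repeat a pose let the fingers close. It gives the time, the measured TCP pose, the force, the opening and the grip force at its end, in the units of the state.
- robot.get_obs(): the state, without advancing time (a new reading comes with each control period).
- robot.camera(name): name is "side" or "top" or "wrist"; returns a dict with "img" (480x640x3 uint8, red, green, blue), "mtx" (3x3 intrinsics, pixels), "world_to_cam" (4x4, takes a point from world to camera coordinates). Camera axes: x right, y down, z forward; pixel columns grow to the right and rows downward; lengths in m; the calibration is good to about 2 mm. A picture is of the moment at which its call begins. There is no depth.
- robot.hand_in(): hands the job in; it is judged then, once.
Trained networks look in a picture, given as the dict that the camera call returned (one of the last four; its "shot" number tells which), for a name from the list of things; names that differ only in an ending like _2 or _b are one class to them, and where a whole thing is asked for, a point or a joint stands for the part that bears it (a point fixed in the world has none). Each returns a list of dicts, best first, with "p" (0 to 1); they miss things now and then, are a little off and sometimes report something else, mostly with a low value. They report only what shows in the picture. A call takes as long as a camera call. They do not tell look-alikes from the thing itself.
- robot.search_frame(picture, thing): "xyz" ([x, y, z] in m, in world coordinates, good to about 4 mm: the middle of the surface that is visible of it).
- robot.tip_of(picture, thing): "xyz" ([x, y, z] in m, in world coordinates, good to about 4 mm: a listed point, or the origin of a listed thing).
The state is a dict: "time": time; "q": joint angles; "joint_velocities": joint speeds; "joint_torque": joint torques, N m; "position": TCP position; "tool_rot": TCP orientation; "ft_force": force on the tool from outside, world axes, zero at the start; "moment": the same for the moment, N m; "grip_width": finger opening in m; "grip_force": force on a finger pad.
Only numpy, scipy, OpenCV 4.12 (cv2) and the standard library are available. Lean on these libraries where they do the work, as an engineer would, in place of code of your own. Each camera call takes 0.05 s, during which the arm holds its last target. There are 200 camera calls.

## Working session

There is one attempt and no reset: what is moved stays moved. The work goes in short steps, Python scripts to look and compute and a tool call to move; the robot and the scene stay as the last step left them, time stands still between calls to the robot, and variables do not carry over. Pictures are saved under pics/ and viewed, at most 14 in all, crops included, and the job is handed in when it is done.

Besides the shell and the picture viewer there is one more tool, called after ">>>" in YAML: its name, and indented under it one key for each argument. move_arm: Moves the arm, as the interface text tells. Its arguments: {"type":"object","properties":{"series":{"type":"string"},"jaw":{"type":"number"},"newtons":{"type":"number"}},"required":["series"]}

```bash
mkdir -p pics; ls
python3 - <<'E'
from rig import robot
import cv2,numpy as np
o=robot.get_obs();print(o['time'],o['position'],o['tool_rot'])
for n in ['top','side']:
    p=robot.camera(n);cv2.imwrite(f'pics/{n}0.png',p['img'][:,:,::-1])
    for t in ['bottle_mid','square_mid','flask_mid','jar_mid','storage_tray','side_tray','pan_centre','vial_mid','weight_mid']:
        r=robot.tip_of(p,t)
        T=p['world_to_cam'];K=p['mtx']
        for d in r[:3]:
            c=T@np.r_[d['xyz'],1];u=K@c[:3]
            print(n,t,np.round(d['xyz'],3),round(d['p'],2),np.round(u[:2]/u[2]))
E
```

```text
pics
0.0 [ 0.20174454 -0.59082551  0.24358279] [ 9.86516691e-01  1.63657179e-01  2.01028108e-05 -1.07029534e-03]
top bottle_mid [0.549 0.052 0.07 ] 0.97 [292. 242.]
top square_mid [0.319 0.165 0.063] 0.91 [233. 366.]
top square_mid [ 0.318 -0.147  0.058] 0.88 [400. 363.]
top square_mid [ 0.49  -0.007  0.069] 0.84 [323. 272.]
top flask_mid [ 0.531 -0.084  0.071] 0.93 [364. 250.]
top jar_mid [ 0.568 -0.02   0.03 ] 0.87 [329. 235.]
top storage_tray [ 0.527 -0.014 -0.001] 0.74 [326. 257.]
top storage_tray [ 0.556 -0.309  0.07 ] 0.33 [481. 235.]
top side_tray [ 0.531  0.308 -0.004] 0.8 [170. 258.]
top pan_centre [ 0.558 -0.306  0.069] 0.77 [479. 234.]
top vial_mid [0.468 0.096 0.025] 0.5 [272. 287.]
top weight_mid [ 0.451 -0.096  0.021] 0.62 [369. 293.]
top weight_mid [ 0.556 -0.308  0.07 ] 0.62 [480. 235.]
top weight_mid [ 0.527 -0.014  0.002] 0.5 [327. 257.]
side bottle_mid [0.553 0.054 0.07 ] 0.6 [337. 225.]
side square_mid [0.319 0.162 0.061] 0.97 [219. 206.]
side square_mid [ 0.707 -0.137  0.062] 0.87 [441. 285.]
side square_mid [ 0.317 -0.148  0.064] 0.82 [199. 300.]
side flask_mid [ 0.528 -0.087  0.067] 0.75 [329. 270.]
side jar_mid [ 0.568 -0.022  0.033] 0.82 [349. 263.]
side side_tray [0.531 0.302 0.   ] 0.55 [319. 196.]
side side_tray [ 0.53  -0.086  0.068] 0.38 [330. 269.]
side pan_centre [ 0.556 -0.31   0.07 ] 0.57 [361. 362.]
side vial_mid [0.468 0.091 0.025] 0.47 [293. 236.]
side weight_mid [ 0.447 -0.103  0.018] 0.78 [283. 301.]
```

View pics/top0.png

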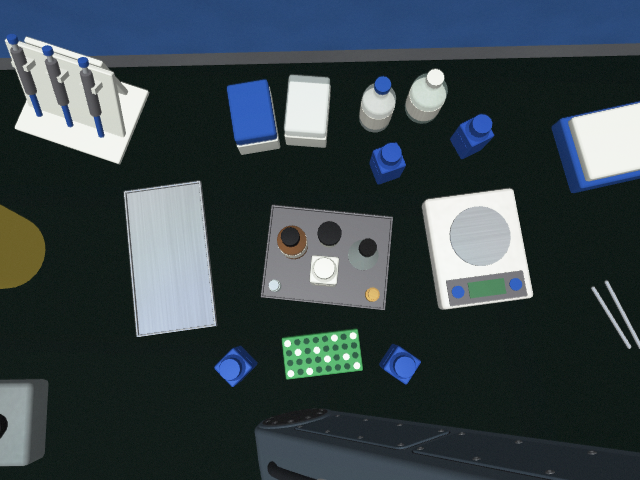

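View pics/side0.png

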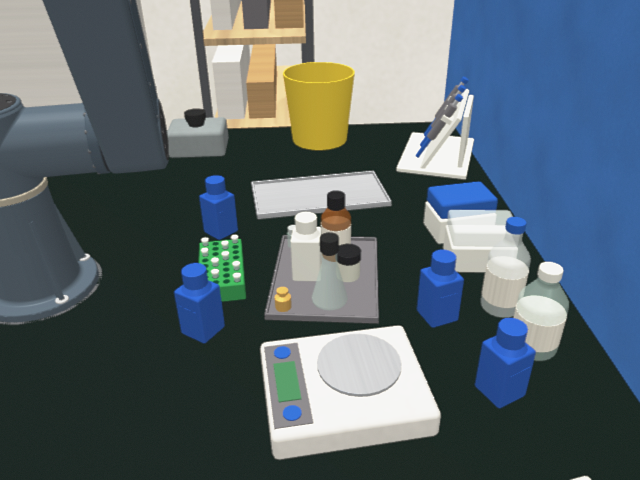

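The top view shows the storage tray at about (327,257). In it are the bottle (292,240), the square bottle (324,270), the flask (364,252) and the jar (330,233). The side tray is on the left (170,258) and the balance on the right (480,235).

Square candidates:
- Blue ones at (235,366), (401,364), (388,162) and (473,135) are look-alikes.
- The white one at (324,270), in the tray in front of the jar, fits the description.

I'll confirm it in a crop and measure the caps.

```bash
cat > h.py <<'E'
import numpy as np,cv2
def pix2w(p,uv,z):
    T=p['world_to_cam'];R=T[:3,:3];C=-R.T@T[:3,3]
    d=R.T@np.linalg.inv(p['mtx'])@np.r_[uv,1.]
    return C+d*(z-C[2])/d[2]
def blob(img,lo,hi,win):
    x0,y0,x1,y1=win;m=cv2.inRange(img[y0:y1,x0:x1],lo,hi)
    n,l,s,c=cv2.connectedComponentsWithStats(m)
    i=1+np.argmax(s[1:,4]);return c[i]+[x0,y0],s[i]
E
python3 - <<'E'
from rig import robot
from h import *
p=robot.camera('top');g=p['img']
for n,win,lo,hi,z in [('bottle',(275,222,306,260),(0,0,0),(45,45,45),.137),('flask',(352,235,380,262),(0,0,0),(45,45,45),.133),('jar',(315,218,345,248),(0,0,0),(45,45,45),.061),('square cap+body',(305,250,345,290),(200,200,200),(255,255,255),.115)]:
    c,s=blob(g,lo,hi,win);print(n,c,s,np.round(pix2w(p,c,z),4))
m=cv2.inRange(g,(150,150,150),(255,255,255));m[:, :110]=0;m[:,230:]=0;m[:160]=0;m[345:]=0
cs=max(cv2.findContours(m,0,2)[0],key=cv2.contourArea);b=cv2.boxPoints(cv2.minAreaRect(cs));
print('tray',[np.round(pix2w(p,q,.012)[:2],3) for q in b])
m=cv2.inRange(g,(140,140,140),(215,215,215));m[:, :445]=0;m[:,515:]=0;m[:200]=0;m[270:]=0
cv2.imwrite('pics/crop.png',cv2.resize(g[195:320,250:400,::-1],None,fx=5,fy=4.8,interpolation=2))
E
```

```text
bottle [290.45341615 234.65217391] [  6   5  19  20 161] [0.5533 0.0507 0.137 ]
flask [367.2        247.28333333] [  7   4  18  18 240] [ 0.5282 -0.0864  0.133 ]
jar [329.41216216 230.7027027 ] [  3   4  23  24 296] [ 0.5712 -0.0203  0.061 ]
square cap+body [323.29283489 269.52336449] [  5   6  29  28 642] [ 0.4913 -0.0069  0.115 ]
tray [array([0.674, 0.409]), array([0.689, 0.245]), array([0.389, 0.208]), array([0.375, 0.366])]
```

View pics/crop.png

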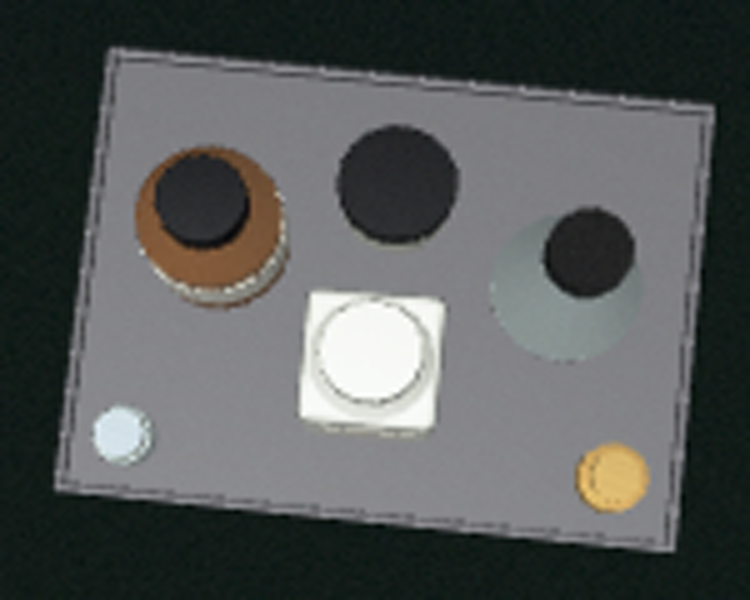

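>>> move_arm:
  series: "0 0 -15 0 0 6; 0 0 -30 0 0 12; 0 0 -45 0 0 18.8; 0 0 -45 0 0 18.8"
  jaw: 0.75
  newtons: 25

```text
time: 1.38
position: [0.2022, -0.5934, 0.2929]
tool_rot: [1.0, -0.001, 0.001, 0.003]
ft_force: [-0.1, -1.2, 0.5]
grip_width: 0.0695
grip_force: 0.0
```

The crop confirms it: the white square bottle with a round cap is at (369,352), i.e. (324,268) in the full image, in front of the jar. The caps are clearly visible. Next I move above the bottle.

>>> move_arm:
  series: "18 -34 0 0 0 0; 36 -68 0 0 0 0; 54 -102 0 0 0 0; 72 -136 0 0 0 0; 90 -170 0 0 0 0; 108 -204 0 0 0 0; 126 -238 0 0 0 0; 144 -272 0 0 0 0"

```text
time: 2.05
position: [0.3459, -0.3174, 0.2889]
tool_rot: [1.0, 0.002, -0.0, -0.0]
ft_force: [0.3, -0.2, 0.1]
grip_width: 0.0655
grip_force: 0.0
```

>>> move_arm:
  series: "18 -34 0 0 0 0; 36 -68 0 0 0 0; 54 -102 0 0 0 0; 72 -136 0 0 0 0; 90 -170 0 0 0 0; 108 -204 0 0 0 0; 126 -238 0 0 0 0; 144 -272 0 0 0 0"

```text
time: 2.72
position: [0.4897, -0.0453, 0.289]
tool_rot: [1.0, 0.002, -0.0, -0.0]
ft_force: [-0.2, -0.2, 0.3]
grip_width: 0.0649
grip_force: 0.0
```

>>> move_arm:
  series: "18 -34 0 0 0 0; 36 -68 0 0 0 0; 60 -98 0 0 0 0; 60 -98 0 0 0 0; 60 -98 0 0 0 0; 60 -98 0 0 0 0"

```text
time: 3.22
position: [0.5486, 0.0507, 0.2887]
tool_rot: [1.0, 0.002, -0.001, 0.0]
ft_force: [-0.6, -0.2, 0.1]
grip_width: 0.0651
grip_force: 0.0
```

Run:
```python
from rig import robot
from h import *
o=robot.get_obs();print(o['time'],o['position'],o['tool_rot'],o['q'])
p=robot.camera('wrist');cv2.imwrite('pics/w1.png',p['img'][:,:,::-1])
T=p['world_to_cam'];print(-T[:3,:3].T@T[:3,3])
for t in ['bottle_mid','square_mid','flask_mid','jar_mid']:
    for d in robot.tip_of(p,t)[:2]:
        u=p['mtx']@(T@np.r_[d['xyz'],1])[:3]; print(t,np.round(d['xyz'],3),round(d['p'],2),np.round(u[:2]/u[2]))
np.savez('w1.npz',**{k:p[k] for k in('img','mtx','world_to_cam')})
```

```text
3.2167 [0.54859907 0.05071877 0.28867231] [ 9.99998167e-01  1.58848370e-03 -1.05808648e-03  1.49202906e-04] [-1.10393562e-01  3.77616371e-01  1.56508342e+00 -5.71666774e-04
  1.20096249e+00  1.45743298e+00]
[0.6190754  0.05069071 0.42910984]
square_mid [ 0.704 -0.14   0.065] 0.57 [565.   6.]
flask_mid [ 0.531 -0.09   0.066] 0.91 [476. 226.]
flask_mid [0.464 0.09  0.027] 0.73 [274. 282.]
jar_mid [ 0.567 -0.022  0.032] 0.6 [393. 179.]
```

View pics/w1.png

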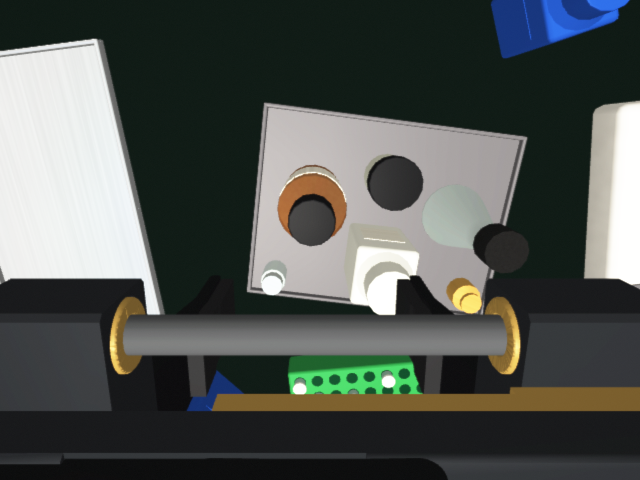

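The wrist view shows the bottle cap at (312,220), the flask stopper at (502,248), the jar lid at (395,182), and the square cap at (390,287), partly hidden. I'll turn these into positions.

Run:
```python
from h import *
p=np.load('w1.npz')
for n,u,z in [('bottle',(312,220),.137),('flask',(502,248),.133),('jar',(395.5,182),.061),('sq',(390,288),.127)]: print(n,np.round(pix2w(p,u,z),4))
```

```text
bottle [0.5522 0.0521 0.137 ]
flask [ 0.5312 -0.0839  0.133 ]
jar [ 0.5683 -0.0188  0.061 ]
sq [ 0.4979 -0.0063  0.127 ]
```

>>> move_arm:
  series: "2 -1 40 0 0 0; 2 -1 80 0 0 0; 2 -1 115 0 0 0; 2 -1 140 0 0 0; 2 -1 157 0 0 0; 2 -1 157 0 0 0; 2 -1 157 0 0 0"

```text
time: 4.05
position: [0.551, 0.0511, 0.1321]
tool_rot: [1.0, -0.0, -0.001, -0.0]
ft_force: [0.0, -0.8, 1.0]
grip_width: 0.0649
grip_force: 0.0
```

>>> move_arm:
  series: "0 0 0 0 0 0; 0 0 0 0 0 0; 0 0 0 0 0 0; 0 0 0 0 0 0; 0 0 0 0 0 0; 0 0 0 0 0 0; 0 0 0 0 0 0; 0 0 0 0 0 0"
  jaw: 0
  newtons: 30

```text
time: 4.72
position: [0.5518, 0.052, 0.1331]
tool_rot: [1.0, 0.0, 0.001, -0.0]
ft_force: [0.1, 0.9, 4.1]
grip_width: 0.033
grip_force: 30.0
```

>>> move_arm:
  series: "0 0 -5 0 0 0; 0 0 -15 0 0 0; 0 0 -40 0 0 0; 0 0 -40 0 0 0"

```text
time: 5.05
position: [0.5537, 0.0515, 0.176]
tool_rot: [1.0, 0.0, 0.003, 0.0]
ft_force: [1.5, 0.1, -2.5]
grip_width: 0.0333
grip_force: 30.0
```

>>> move_arm:
  series: "0 -10 -20 0 0 0; 8 -40 -40 0 0 0; 18 -80 -40 0 0 0; 28 -120 -40 0 0 0; 38 -160 -40 0 0 0; 48 -200 -40 0 0 0; 56 -235 -40 0 0 0; 64 -266 -40 0 0 0"

```text
time: 5.72
position: [0.6147, 0.3204, 0.2116]
tool_rot: [1.0, 0.001, -0.001, 0.0]
ft_force: [0.0, -0.5, -3.0]
grip_width: 0.0334
grip_force: 30.0
```

>>> move_arm:
  series: "0 0 0 0 0 0; 0 0 15 0 0 0; 0 0 40 0 0 0; 0 0 60 0 0 0; 0 0 72 0 0 0; 0 0 78 0 0 0; 0 0 79 0 0 0; 0 0 79 0 0 0"

```text
time: 6.38
position: [0.6156, 0.3176, 0.1337]
tool_rot: [1.0, 0.0, 0.0, -0.0]
ft_force: [-0.5, 0.3, -2.3]
grip_width: 0.0333
grip_force: 30.0
```

>>> move_arm:
  series: "0 0 0 0 0 0; 0 0 0 0 0 0; 0 0 0 0 0 0; 0 0 0 0 0 0; 0 0 0 0 0 0; 0 0 -20 0 0 0; 0 0 -50 0 0 0; 0 0 -80 0 0 0"
  jaw: 0.75

```text
time: 7.05
position: [0.6144, 0.3175, 0.2133]
tool_rot: [1.0, 0.0, -0.001, 0.0]
ft_force: [1.2, -0.4, 1.0]
grip_width: 0.0646
grip_force: 0.0
```

Run:
```python
from rig import robot
from h import *
for n in ['top','side']:
    p=robot.camera(n);cv2.imwrite(f'pics/{n}2.png',p['img'][:,:,::-1])
    T=p['world_to_cam']
    for t in ['bottle_mid','square_mid','flask_mid','side_tray']:
        for d in robot.tip_of(p,t)[:3]:
            u=p['mtx']@(T@np.r_[d['xyz'],1])[:3]; print(n,t,np.round(d['xyz'],3),round(d['p'],2),np.round(u[:2]/u[2]))
```

```text
top bottle_mid [0.615 0.321 0.071] 0.6 [153. 211.]
top square_mid [ 0.76  -0.31   0.063] 0.88 [474. 134.]
top square_mid [ 0.317 -0.145  0.062] 0.73 [399. 364.]
top square_mid [ 0.492 -0.009  0.066] 0.65 [324. 272.]
top flask_mid [ 0.53 -0.09  0.07] 0.88 [366. 250.]
top side_tray [ 0.532  0.309 -0.001] 0.78 [169. 258.]
side bottle_mid [0.616 0.32  0.07 ] 0.88 [355. 164.]
side square_mid [ 0.316 -0.148  0.06 ] 0.73 [199. 301.]
side square_mid [ 0.757 -0.309  0.057] 0.64 [504. 361.]
side square_mid [ 0.494 -0.006  0.065] 0.61 [307. 246.]
side flask_mid [ 0.53  -0.085  0.067] 0.65 [330. 269.]
side side_tray [0.533 0.304 0.   ] 0.97 [320. 195.]
```

View pics/side2.png

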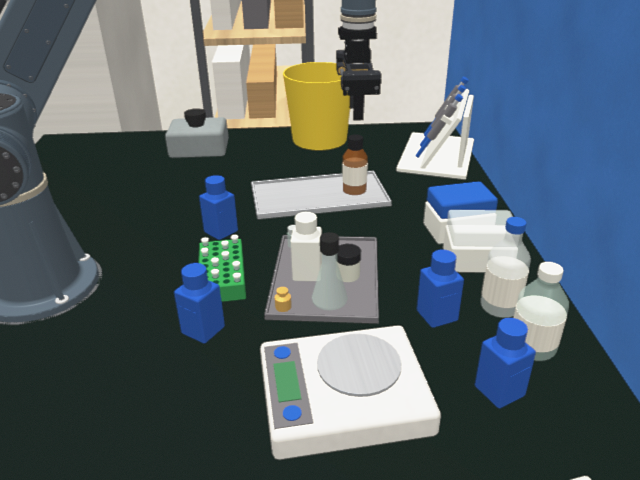

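The side view shows the bottle upright in the side tray at (355,170). Next is the square bottle.

>>> move_arm:
  series: "-14 37 0 0 0 0; -28 74 0 0 0 0; -42 111 0 0 0 0; -56 148 0 0 0 0; -70 185 0 0 0 0; -84 222 0 0 0 0; -98 259 0 0 0 0; -112 296 0 0 0 0"

```text
time: 8.22
position: [0.5023, 0.0203, 0.2132]
tool_rot: [1.0, 0.001, -0.0, -0.0]
ft_force: [0.3, -0.7, -0.1]
grip_width: 0.0656
grip_force: 0.0
```

>>> move_arm:
  series: "-11 29 0 0 0 0; -11 29 0 0 0 0; -11 29 30 0 0 0; -11 29 60 0 0 0; -11 29 80 0 0 0; -11 29 89 0 0 0; -11 29 89 0 0 0; -11 29 89 0 0 0"

```text
time: 8.88
position: [0.4927, -0.007, 0.1244]
tool_rot: [1.0, 0.001, -0.0, -0.0]
ft_force: [-0.1, -0.2, -0.3]
grip_width: 0.0655
grip_force: 0.0
```

>>> move_arm:
  series: "0 0 0 0 0 0; 0 0 0 0 0 0; 0 0 0 0 0 0; 0 0 0 0 0 0; 0 0 0 0 0 0; 0 0 0 0 0 0; 0 0 0 0 0 0; 0 0 0 0 0 0"
  jaw: 0

```text
time: 9.55
position: [0.4927, -0.0073, 0.1251]
tool_rot: [1.0, 0.0, 0.0, 0.0]
ft_force: [-0.5, 1.4, 5.4]
grip_width: 0.0376
grip_force: 30.0
```

>>> move_arm:
  series: "0 0 -5 0 0 0; 0 0 -15 0 0 0; 0 0 -40 0 0 0; 0 0 -70 0 0 0; 0 0 -80 0 0 0; 0 0 -80 0 0 0"

```text
time: 10.05
position: [0.494, -0.0076, 0.207]
tool_rot: [1.0, 0.0, 0.003, 0.001]
ft_force: [0.2, -0.2, -2.3]
grip_width: 0.0374
grip_force: 30.0
```

>>> move_arm:
  series: "-5 -38 0 0 0 0; -11 -76 0 0 0 0; -17 -114 0 0 0 0; -23 -152 0 0 0 0; -29 -190 0 0 0 0; -35 -228 0 0 0 0; -41 -266 0 0 0 0; -45 -303 0 0 0 0"

```text
time: 10.72
position: [0.4451, 0.2971, 0.2029]
tool_rot: [1.0, 0.0, -0.002, 0.001]
ft_force: [1.0, -1.0, -1.6]
grip_width: 0.0372
grip_force: 30.0
```

>>> move_arm:
  series: "0 0 0 0 0 0; 0 0 15 0 0 0; 0 0 40 0 0 0; 0 0 60 0 0 0; 0 0 72 0 0 0; 0 0 78 0 0 0; 0 0 79 0 0 0; 0 0 79 0 0 0"

```text
time: 11.38
position: [0.4461, 0.2946, 0.125]
tool_rot: [1.0, 0.0, -0.002, 0.001]
ft_force: [0.9, -0.2, -1.4]
grip_width: 0.0377
grip_force: 30.0
```

>>> move_arm:
  series: "0 0 0 0 0 0; 0 0 0 0 0 0; 0 0 0 0 0 0; 0 0 0 0 0 0; 0 0 0 0 0 0; 0 0 -20 0 0 0; 0 0 -50 0 0 0; 0 0 -90 0 0 0"
  jaw: 0.75

```text
time: 12.05
position: [0.4454, 0.2948, 0.2141]
tool_rot: [1.0, 0.0, -0.003, 0.001]
ft_force: [1.2, 0.4, 0.4]
grip_width: 0.0652
grip_force: 0.0
```

>>> move_arm:
  series: "8 39 0 0 0 0; 16 78 0 0 0 0; 24 117 0 0 0 0; 32 156 0 0 0 0; 40 195 0 0 0 0; 48 234 0 0 0 0; 56 273 0 0 0 0; 64 312 0 0 0 0"

```text
time: 12.72
position: [0.5115, -0.0182, 0.2157]
tool_rot: [1.0, 0.0, 0.0, 0.0]
ft_force: [0.4, 0.4, 0.3]
grip_width: 0.0652
grip_force: 0.0
```

>>> move_arm:
  series: "10 36 0 0 0 0; 18 69 0 0 0 0; 18 69 15 0 0 0; 18 69 45 0 0 0; 18 69 70 0 0 0; 18 69 84 0 0 0; 18 69 84 0 0 0; 18 69 84 0 0 0"

```text
time: 13.38
position: [0.5292, -0.0852, 0.131]
tool_rot: [1.0, 0.0, -0.001, -0.0]
ft_force: [-0.0, -0.3, 0.1]
grip_width: 0.0652
grip_force: 0.0
```

>>> move_arm:
  series: "0 0 0 0 0 0; 0 0 0 0 0 0; 0 0 0 0 0 0; 0 0 0 0 0 0; 0 0 0 0 0 0; 0 0 0 0 0 0; 0 0 0 0 0 0; 0 0 0 0 0 0"
  jaw: 0

```text
time: 14.05
position: [0.5299, -0.0856, 0.132]
tool_rot: [1.0, 0.0, 0.0, 0.0]
ft_force: [-0.4, -1.0, 2.8]
grip_width: 0.0311
grip_force: 30.0
```

>>> move_arm:
  series: "0 0 -5 0 0 0; 0 0 -15 0 0 0; 0 0 -40 0 0 0; 0 0 -70 0 0 0; 0 0 -90 0 0 0; 0 0 -90 0 0 0"

```text
time: 14.55
position: [0.5322, -0.086, 0.2262]
tool_rot: [1.0, 0.0, 0.005, 0.002]
ft_force: [0.0, -0.1, -1.1]
grip_width: 0.0314
grip_force: 30.0
```

>>> move_arm:
  series: "0 -39 0 0 0 0; 0 -78 0 0 0 0; 0 -117 0 0 0 0; 1 -156 0 0 0 0; 1 -195 0 0 0 0; 1 -234 0 0 0 0; 2 -273 0 0 0 0; 2 -312 0 0 0 0"

```text
time: 15.22
position: [0.53, 0.2285, 0.2204]
tool_rot: [1.0, 0.0, -0.001, 0.0]
ft_force: [1.1, -0.2, -2.2]
grip_width: 0.031
grip_force: 30.0
```

>>> move_arm:
  series: "0 -40 0 0 0 0; 0 -80 0 0 0 0; 0 -80 15 0 0 0; 0 -80 45 0 0 0; 0 -80 70 0 0 0; 0 -80 84 0 0 0; 0 -80 89 0 0 0; 0 -80 89 0 0 0"

```text
time: 15.88
position: [0.53, 0.3064, 0.1317]
tool_rot: [1.0, 0.0, -0.002, 0.001]
ft_force: [-0.0, -0.2, -2.5]
grip_width: 0.0314
grip_force: 30.0
```

>>> move_arm:
  series: "0 0 0 0 0 0; 0 0 0 0 0 0; 0 0 0 0 0 0; 0 0 0 0 0 0; 0 0 0 0 0 0; 0 0 -20 0 0 0; 0 0 -50 0 0 0; 0 0 -80 0 0 0"
  jaw: 0.75

```text
time: 16.55
position: [0.5305, 0.3064, 0.2124]
tool_rot: [1.0, 0.0, -0.001, 0.0]
ft_force: [0.5, -0.4, 0.5]
grip_width: 0.0648
grip_force: 0.0
```

Run:
```python
from rig import robot
from h import *
for n in ['top','side']:
    p=robot.camera(n);cv2.imwrite(f'pics/{n}3.png',p['img'][:,:,::-1])
    T=p['world_to_cam']
    for t in ['bottle_mid','square_mid','flask_mid','jar_mid','pan_centre']:
        for d in robot.tip_of(p,t)[:3]:
            u=p['mtx']@(T@np.r_[d['xyz'],1])[:3]; print(n,t,np.round(d['xyz'],3),round(d['p'],2),np.round(u[:2]/u[2]))
    if n=='top':
        c,s=blob(p['img'],(0,0,0),(45,45,45),(315,218,345,248));print('jar',s,pix2w(p,c,.061))
        g=p['img'];m=cv2.inRange(g,(120,120,120),(215,215,215));m[:,:440]=0;m[:,520:]=0;m[:198]=0;m[268:]=0
        c=max(cv2.findContours(m,0,2)[0],key=cv2.contourArea);e=cv2.fitEllipse(cv2.convexHull(c));print('pan',e,pix2w(p,e[0],.07))
```

```text
top bottle_mid [0.614 0.32  0.07 ] 0.76 [154. 212.]
top square_mid [ 0.316 -0.146  0.058] 0.84 [400. 364.]
top square_mid [ 0.706 -0.134  0.062] 0.81 [385. 162.]
top square_mid [0.445 0.294 0.065] 0.74 [166. 299.]
top flask_mid [0.53  0.308 0.069] 0.6 [159. 255.]
top jar_mid [ 0.564 -0.018  0.03 ] 0.68 [328. 237.]
top pan_centre [ 0.556 -0.304  0.072] 0.94 [478. 235.]
top pan_centre [0.468 0.091 0.024] 0.66 [274. 287.]
jar [  3   4  23  24 295] [ 0.57129245 -0.02015405  0.061     ]
pan ((479.54998779296875, 235.79896545410156), (59.05339050292969, 61.80544662475586), 119.47879791259766) [ 0.55400598 -0.30690935  0.07      ]
side bottle_mid [0.615 0.316 0.071] 0.57 [355. 164.]
side square_mid [0.317 0.163 0.061] 0.93 [218. 206.]
side square_mid [ 0.705 -0.139  0.061] 0.72 [440. 287.]
side square_mid [ 0.761 -0.31   0.06 ] 0.61 [508. 360.]
side flask_mid [0.532 0.305 0.065] 0.8 [319. 170.]
side jar_mid [ 0.566 -0.026  0.035] 0.9 [348. 264.]
side pan_centre [ 0.552 -0.31   0.07 ] 0.73 [358. 363.]
```

View pics/side3.png

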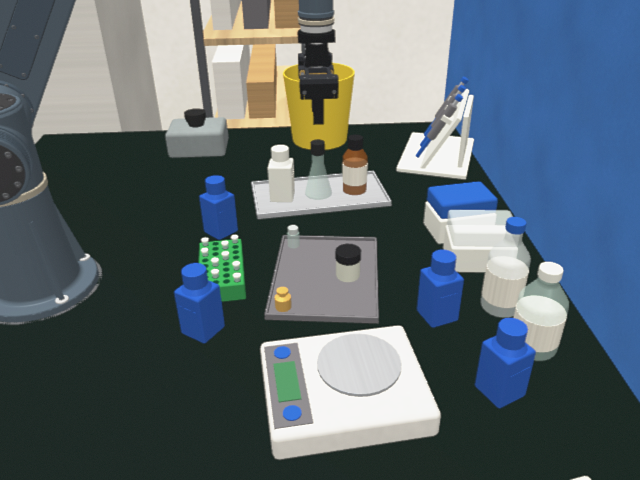

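All three stand in the side tray at (281,175), (318,170) and (355,167). Next I fetch the jar.

>>> move_arm:
  series: "4 40 0 0 0 0; 9 80 0 0 0 0; 13 120 0 0 0 0; 18 160 0 0 0 0; 23 200 0 0 0 0; 27 240 0 0 0 0; 32 280 0 0 0 0; 36 320 0 0 0 0"
  jaw: 0.95

```text
time: 17.82
position: [0.5675, -0.0152, 0.2124]
tool_rot: [1.0, 0.0, -0.0, -0.0]
ft_force: [0.3, 0.6, 0.4]
grip_width: 0.0825
grip_force: 0.0
```

>>> move_arm:
  series: "0 7 10 0 0 0; 0 7 45 0 0 0; 0 7 80 0 0 0; 0 7 110 0 0 0; 0 7 140 0 0 0; 0 7 157 0 0 0; 0 7 163 0 0 0; 0 7 163 0 0 0"

```text
time: 18.48
position: [0.5663, -0.0198, 0.0477]
tool_rot: [1.0, 0.0, -0.002, -0.0]
ft_force: [0.4, 0.6, 0.4]
grip_width: 0.0827
grip_force: 0.0
```

>>> move_arm:
  series: "0 0 0 0 0 0; 0 0 0 0 0 0; 0 0 0 0 0 0; 0 0 0 0 0 0; 0 0 0 0 0 0; 0 0 0 0 0 0; 0 0 0 0 0 0; 0 0 0 0 0 0"
  jaw: 0

```text
time: 19.15
position: [0.5677, -0.0202, 0.0501]
tool_rot: [1.0, 0.0, 0.0, 0.0]
ft_force: [-0.2, 0.6, 4.1]
grip_width: 0.046
grip_force: 30.0
```

>>> move_arm:
  series: "0 0 -5 0 0 0; 0 0 -15 0 0 0; 0 0 -40 0 0 0; 0 0 -75 0 0 0; 0 0 -105 0 0 0; 0 0 -130 0 0 0; 0 0 -130 0 0 0"

```text
time: 19.73
position: [0.5708, -0.0209, 0.1855]
tool_rot: [1.0, 0.0, 0.006, 0.001]
ft_force: [1.0, 0.2, -0.4]
grip_width: 0.0456
grip_force: 30.0
```

>>> move_arm:
  series: "-1 36 0 0 0 0; -3 72 0 0 0 0; -5 108 0 0 0 0; -6 144 0 0 0 0; -8 180 0 0 0 0; -10 216 0 0 0 0; -12 252 0 0 0 0; -13 287 0 0 0 0"

```text
time: 20.4
position: [0.5535, -0.3087, 0.1788]
tool_rot: [1.0, 0.0, -0.001, -0.001]
ft_force: [1.5, -0.7, -1.0]
grip_width: 0.046
grip_force: 30.0
```

>>> move_arm:
  series: "0 0 0 0 0 0; 0 0 15 0 0 0; 0 0 35 0 0 0; 0 0 50 0 0 0; 0 0 60 0 0 0; 0 0 64 0 0 0; 0 0 64 0 0 0; 0 0 64 0 0 0"

```text
time: 21.07
position: [0.5548, -0.3071, 0.1156]
tool_rot: [1.0, 0.0, 0.0, 0.0]
ft_force: [0.3, -0.1, -1.5]
grip_width: 0.0458
grip_force: 30.0
```

>>> move_arm:
  series: "0 0 0 0 0 0; 0 0 0 0 0 0; 0 0 0 0 0 0; 0 0 0 0 0 0; 0 0 0 0 0 0; 0 0 -20 0 0 0; 0 0 -55 0 0 0; 0 0 -95 0 0 0"
  jaw: 0.9

```text
time: 21.73
position: [0.5532, -0.3062, 0.2091]
tool_rot: [1.0, 0.0, -0.002, -0.002]
ft_force: [0.6, -1.1, 0.8]
grip_width: 0.0777
grip_force: 0.0
```

>>> move_arm:
  series: "0 -35 0 0 0 0; 0 -70 0 0 0 0; 0 -105 0 0 0 0; 0 -140 0 0 0 0; 0 -140 0 0 0 0"
  jaw: 0.75

```text
time: 22.15
position: [0.5529, -0.1607, 0.2106]
tool_rot: [1.0, 0.003, -0.001, -0.002]
ft_force: [0.1, -0.0, -0.5]
grip_width: 0.066
grip_force: 0.0
```

Run:
```python
from rig import robot
from h import *
o=robot.get_obs();print(o['time'],o['position'],o['q'])
for n in ['top','side']:
    p=robot.camera(n);cv2.imwrite(f'pics/{n}4.png',p['img'][:,:,::-1])
    T=p['world_to_cam']
    for t in ['bottle_mid','square_mid','flask_mid','jar_mid','pan_centre']:
        for d in robot.tip_of(p,t)[:3]:
            u=p['mtx']@(T@np.r_[d['xyz'],1])[:3]; print(n,t,np.round(d['xyz'],3),round(d['p'],2),np.round(u[:2]/u[2]))
```

```text
22.15 [ 0.55290073 -0.16071701  0.21056677] [-0.47817031  0.50454683  1.59071058  0.00296547  1.05100169  1.08579047]
top bottle_mid [0.616 0.319 0.069] 0.68 [154. 211.]
top bottle_mid [0.529 0.307 0.072] 0.32 [159. 255.]
top square_mid [0.444 0.297 0.066] 0.88 [164. 300.]
top square_mid [ 0.707 -0.136  0.063] 0.87 [387. 161.]
top square_mid [ 0.759 -0.312  0.064] 0.73 [475. 134.]
top flask_mid [0.53  0.306 0.072] 0.8 [160. 255.]
top pan_centre [ 0.555 -0.305  0.07 ] 0.76 [479. 235.]
side square_mid [ 0.705 -0.139  0.062] 0.95 [440. 286.]
side square_mid [ 0.755 -0.308  0.063] 0.95 [503. 358.]
side square_mid [0.447 0.297 0.064] 0.94 [282. 173.]
side flask_mid [0.529 0.307 0.066] 0.82 [318. 169.]
side flask_mid [ 0.535  0.305 -0.002] 0.51 [321. 196.]
side jar_mid [ 0.556 -0.31   0.102] 0.71 [361. 345.]
side pan_centre [ 0.555 -0.311  0.069] 0.58 [360. 364.]
```

View pics/top4.png

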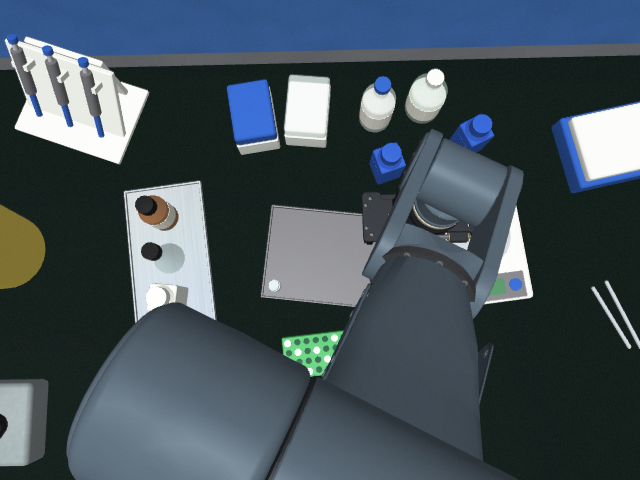

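The arm hides the jar in the top view, but the side network puts it at the pan centre (0.556, -0.310). I start returning things with the flask.

>>> move_arm:
  series: "-2 -39 0 0 0 0; -4 -78 0 0 0 0; -6 -117 0 0 0 0; -8 -156 0 0 0 0; -10 -195 0 0 0 0; -12 -234 0 0 0 0; -14 -273 0 0 0 0; -16 -312 0 0 0 0"

```text
time: 23.42
position: [0.5381, 0.1465, 0.2107]
tool_rot: [1.0, 0.0, 0.0, -0.0]
ft_force: [0.2, -0.6, -0.0]
grip_width: 0.0653
grip_force: 0.0
```

>>> move_arm:
  series: "-2 -40 0 0 0 0; -4 -80 0 0 0 0; -6 -120 0 0 0 0; -7 -150 0 0 0 0; -7 -162 0 0 0 0; -7 -162 0 0 0 0; -7 -162 0 0 0 0"

```text
time: 24.0
position: [0.5311, 0.3063, 0.2103]
tool_rot: [1.0, 0.001, -0.0, 0.001]
ft_force: [0.3, -0.0, 0.2]
grip_width: 0.0653
grip_force: 0.0
```

>>> move_arm:
  series: "0 0 15 0 0 0; 0 0 40 0 0 0; 0 0 65 0 0 0; 0 0 78 0 0 0; 0 0 78 0 0 0; 0 0 78 0 0 0"

```text
time: 24.5
position: [0.5313, 0.3046, 0.132]
tool_rot: [1.0, -0.001, -0.001, 0.001]
ft_force: [1.1, 0.9, 0.2]
grip_width: 0.0653
grip_force: 0.0
```

>>> move_arm:
  series: "0 0 0 0 0 0; 0 0 0 0 0 0; 0 0 0 0 0 0; 0 0 0 0 0 0; 0 0 0 0 0 0; 0 0 0 0 0 0; 0 0 0 0 0 0; 0 0 0 0 0 0"
  jaw: 0

```text
time: 25.17
position: [0.5314, 0.3068, 0.1329]
tool_rot: [1.0, 0.0, 0.0, 0.0]
ft_force: [0.5, -0.7, 2.3]
grip_width: 0.0313
grip_force: 30.0
```

>>> move_arm:
  series: "0 0 -5 0 0 0; 0 0 -15 0 0 0; 0 0 -40 0 0 0; 0 0 -70 0 0 0; 0 0 -80 0 0 0; 0 0 -80 0 0 0"

```text
time: 25.67
position: [0.5333, 0.3077, 0.2161]
tool_rot: [1.0, 0.0, 0.004, -0.001]
ft_force: [0.6, 0.1, -2.5]
grip_width: 0.0313
grip_force: 30.0
```

>>> move_arm:
  series: "0 39 0 0 0 0; 0 78 0 0 0 0; 0 117 0 0 0 0; -1 156 0 0 0 0; -1 195 0 0 0 0; -1 234 0 0 0 0; -2 273 0 0 0 0; -2 312 0 0 0 0"

```text
time: 26.33
position: [0.5278, -0.0067, 0.2111]
tool_rot: [1.0, 0.0, -0.002, -0.0]
ft_force: [0.1, 0.1, -2.2]
grip_width: 0.0309
grip_force: 30.0
```

>>> move_arm:
  series: "0 40 0 0 0 0; 0 80 0 0 0 0; 0 80 15 0 0 0; 0 80 40 0 0 0; 0 80 62 0 0 0; 0 80 75 0 0 0; 0 80 79 0 0 0; 0 80 79 0 0 0"

```text
time: 27.0
position: [0.5283, -0.085, 0.1327]
tool_rot: [1.0, 0.0, -0.002, -0.001]
ft_force: [0.5, -0.0, -1.5]
grip_width: 0.031
grip_force: 30.0
```

>>> move_arm:
  series: "0 0 0 0 0 0; 0 0 0 0 0 0; 0 0 0 0 0 0; 0 0 0 0 0 0; 0 0 0 0 0 0; 0 0 -20 0 0 0; 0 0 -50 0 0 0; 0 0 -80 0 0 0"
  jaw: 0.75

```text
time: 27.67
position: [0.5287, -0.085, 0.2136]
tool_rot: [1.0, 0.0, -0.001, -0.001]
ft_force: [0.6, 0.5, -0.3]
grip_width: 0.0646
grip_force: 0.0
```

>>> move_arm:
  series: "-8 -39 0 0 0 0; -16 -78 0 0 0 0; -24 -117 0 0 0 0; -32 -156 0 0 0 0; -40 -195 0 0 0 0; -48 -234 0 0 0 0; -56 -273 0 0 0 0; -64 -312 0 0 0 0"

```text
time: 28.33
position: [0.4645, 0.2285, 0.2138]
tool_rot: [1.0, 0.0, 0.0, -0.0]
ft_force: [1.0, 0.4, -0.1]
grip_width: 0.0653
grip_force: 0.0
```

>>> move_arm:
  series: "-10 -36 0 0 0 0; -18 -69 0 0 0 0; -18 -69 0 0 0 0; -18 -69 40 0 0 0; -18 -69 70 0 0 0; -18 -69 88 0 0 0; -18 -69 88 0 0 0; -18 -69 88 0 0 0"

```text
time: 29.0
position: [0.4469, 0.2951, 0.1249]
tool_rot: [1.0, 0.0, -0.001, 0.0]
ft_force: [0.1, -0.1, 0.8]
grip_width: 0.0655
grip_force: 0.0
```

>>> move_arm:
  series: "0 0 0 0 0 0; 0 0 0 0 0 0; 0 0 0 0 0 0; 0 0 0 0 0 0; 0 0 0 0 0 0; 0 0 0 0 0 0; 0 0 0 0 0 0; 0 0 0 0 0 0"
  jaw: 0

```text
time: 29.67
position: [0.4477, 0.2957, 0.1263]
tool_rot: [1.0, 0.0, 0.001, -0.0]
ft_force: [0.2, -1.6, 6.1]
grip_width: 0.0373
grip_force: 30.0
```

>>> move_arm:
  series: "0 0 -5 0 0 0; 0 0 -15 0 0 0; 0 0 -40 0 0 0; 0 0 -70 0 0 0; 0 0 -80 0 0 0; 0 0 -80 0 0 0"

```text
time: 30.17
position: [0.449, 0.2966, 0.2085]
tool_rot: [1.0, 0.0, 0.003, -0.001]
ft_force: [0.6, -0.6, -1.3]
grip_width: 0.037
grip_force: 30.0
```

>>> move_arm:
  series: "5 38 0 0 0 0; 11 76 0 0 0 0; 17 114 0 0 0 0; 23 152 0 0 0 0; 29 190 0 0 0 0; 35 228 0 0 0 0; 41 266 0 0 0 0; 45 303 0 0 0 0"

```text
time: 30.83
position: [0.4918, -0.0091, 0.2042]
tool_rot: [1.0, 0.0, -0.001, -0.0]
ft_force: [0.7, -0.2, -2.0]
grip_width: 0.0374
grip_force: 30.0
```

>>> move_arm:
  series: "0 0 0 0 0 0; 0 0 0 0 0 0; 0 0 20 0 0 0; 0 0 45 0 0 0; 0 0 65 0 0 0; 0 0 76 0 0 0; 0 0 79 0 0 0; 0 0 79 0 0 0"

```text
time: 31.5
position: [0.4908, -0.0054, 0.1258]
tool_rot: [1.0, 0.001, -0.002, -0.001]
ft_force: [0.9, 1.0, -1.7]
grip_width: 0.0373
grip_force: 30.0
```

>>> move_arm:
  series: "0 0 0 0 0 0; 0 0 0 0 0 0; 0 0 0 0 0 0; 0 0 0 0 0 0; 0 0 0 0 0 0; 0 0 -20 0 0 0; 0 0 -50 0 0 0; 0 0 -87 0 0 0"
  jaw: 0.75

```text
time: 32.17
position: [0.4908, -0.007, 0.2129]
tool_rot: [1.0, 0.0, -0.003, -0.001]
ft_force: [0.4, 0.8, -0.1]
grip_width: 0.065
grip_force: 0.0
```

>>> move_arm:
  series: "14 -37 0 0 0 0; 28 -74 0 0 0 0; 42 -111 0 0 0 0; 56 -148 0 0 0 0; 70 -185 0 0 0 0; 84 -222 0 0 0 0; 98 -259 0 0 0 0; 112 -296 0 0 0 0"

```text
time: 32.83
position: [0.6044, 0.2907, 0.2135]
tool_rot: [1.0, 0.0, -0.0, 0.0]
ft_force: [0.9, -0.4, -0.4]
grip_width: 0.0653
grip_force: 0.0
```

>>> move_arm:
  series: "11 -29 0 0 0 0; 11 -29 0 0 0 0; 11 -29 0 0 0 0; 11 -29 35 0 0 0; 11 -29 65 0 0 0; 11 -29 80 0 0 0; 11 -29 80 0 0 0; 11 -29 80 0 0 0"

```text
time: 33.5
position: [0.6144, 0.3161, 0.1328]
tool_rot: [1.0, -0.0, -0.001, 0.001]
ft_force: [0.3, 0.3, 0.5]
grip_width: 0.0652
grip_force: 0.0
```

>>> move_arm:
  series: "0 0 0 0 0 0; 0 0 0 0 0 0; 0 0 0 0 0 0; 0 0 0 0 0 0; 0 0 0 0 0 0; 0 0 0 0 0 0; 0 0 0 0 0 0; 0 0 0 0 0 0"
  jaw: 0

```text
time: 34.17
position: [0.6154, 0.318, 0.1341]
tool_rot: [1.0, 0.0, 0.0, -0.0]
ft_force: [-0.2, 0.4, 2.9]
grip_width: 0.0332
grip_force: 30.0
```

>>> move_arm:
  series: "0 0 -5 0 0 0; 0 0 -15 0 0 0; 0 0 -40 0 0 0; 0 0 -70 0 0 0; 0 0 -80 0 0 0; 0 0 -80 0 0 0"

```text
time: 34.67
position: [0.6175, 0.3186, 0.2176]
tool_rot: [1.0, 0.0, 0.004, -0.001]
ft_force: [0.6, -0.1, -2.0]
grip_width: 0.0333
grip_force: 30.0
```

>>> move_arm:
  series: "-8 34 0 0 0 0; -16 68 0 0 0 0; -24 102 0 0 0 0; -32 136 0 0 0 0; -40 170 0 0 0 0; -48 204 0 0 0 0; -56 236 0 0 0 0; -64 266 0 0 0 0"

```text
time: 35.33
position: [0.5496, 0.0501, 0.212]
tool_rot: [1.0, 0.0, -0.002, -0.0]
ft_force: [0.7, 0.1, -2.0]
grip_width: 0.0334
grip_force: 30.0
```

>>> move_arm:
  series: "0 0 0 0 0 0; 0 0 0 0 0 0; 0 0 20 0 0 0; 0 0 45 0 0 0; 0 0 65 0 0 0; 0 0 76 0 0 0; 0 0 79 0 0 0; 0 0 79 0 0 0"

```text
time: 36.0
position: [0.5513, 0.0529, 0.134]
tool_rot: [1.0, 0.001, -0.001, -0.0]
ft_force: [-0.9, 0.1, -1.6]
grip_width: 0.0331
grip_force: 30.0
```

>>> move_arm:
  series: "0 0 0 0 0 0; 0 0 0 0 0 0; 0 0 0 0 0 0; 0 0 0 0 0 0; 0 0 0 0 0 0; 0 0 -20 0 0 0; 0 0 -55 0 0 0; 0 0 -95 0 0 0"
  jaw: 0.75

```text
time: 36.67
position: [0.5498, 0.0518, 0.2288]
tool_rot: [1.0, 0.0, -0.003, -0.0]
ft_force: [0.5, 0.4, -0.9]
grip_width: 0.0651
grip_force: 0.0
```

>>> move_arm:
  series: "0 -35 0 0 0 0; 0 -70 0 0 0 0; 0 -110 0 0 0 0; 0 -150 0 0 0 0; 0 -190 0 0 0 0; 0 -230 0 0 0 0; 0 -270 0 0 0 0; 0 -270 0 0 0 0"

```text
time: 37.33
position: [0.5506, 0.3289, 0.2299]
tool_rot: [1.0, 0.003, 0.001, -0.002]
ft_force: [1.1, -0.9, 0.0]
grip_width: 0.0654
grip_force: 0.0
```

Run:
```python
from rig import robot
from h import *
o=robot.get_obs();print(o['time'],o['position'],o['ft_force'])
for n in ['top','side']:
    p=robot.camera(n);cv2.imwrite(f'pics/{n}5.png',p['img'][:,:,::-1])
    T=p['world_to_cam']
    for t in ['bottle_mid','square_mid','flask_mid','jar_mid','pan_centre','vial_mid','weight_mid']:
        for d in robot.tip_of(p,t)[:4]:
            u=p['mtx']@(T@np.r_[d['xyz'],1])[:3]; print(n,t,np.round(d['xyz'],3),round(d['p'],2),np.round(u[:2]/u[2]))
a=cv2.imread('pics/top0.png')[195:320,250:400];b=cv2.imread('pics/top5.png')[195:320,250:400]
cv2.imwrite('pics/cmp.png',cv2.resize(np.hstack([a,b]),None,fx=2.6,fy=2.6))
```

```text
37.3333 [0.55061502 0.32892035 0.22990502] [ 1.08263582 -0.87822945  0.01733812]
top bottle_mid [0.549 0.053 0.069] 0.9 [292. 242.]
top square_mid [0.318 0.162 0.061] 0.92 [235. 366.]
top square_mid [ 0.486 -0.004  0.068] 0.8 [322. 274.]
top square_mid [ 0.76  -0.311  0.064] 0.79 [474. 133.]
top square_mid [ 0.707 -0.137  0.065] 0.67 [387. 161.]
top flask_mid [ 0.529 -0.085  0.074] 0.93 [364. 251.]
top jar_mid [ 0.557 -0.307  0.096] 0.93 [484. 232.]
top pan_centre [ 0.554 -0.308  0.07 ] 0.65 [480. 236.]
top vial_mid [0.469 0.093 0.023] 0.6 [273. 286.]
top vial_mid [ 0.555 -0.308  0.099] 0.55 [485. 233.]
top weight_mid [ 0.451 -0.098  0.022] 0.63 [370. 293.]
side bottle_mid [0.551 0.052 0.072] 0.92 [336. 224.]
side square_mid [ 0.494 -0.007  0.066] 0.93 [307. 245.]
side square_mid [ 0.318 -0.147  0.063] 0.84 [200. 300.]
side square_mid [ 0.706 -0.137  0.064] 0.83 [441. 285.]
side square_mid [0.319 0.162 0.061] 0.83 [219. 206.]
side flask_mid [ 0.529 -0.087  0.065] 0.58 [330. 271.]
side jar_mid [ 0.558 -0.312  0.103] 0.64 [363. 345.]
side jar_mid [ 0.555 -0.307  0.07 ] 0.54 [360. 361.]
side pan_centre [ 0.554 -0.31   0.068] 0.86 [359. 363.]
side vial_mid [0.468 0.089 0.026] 0.51 [293. 236.]
side weight_mid [ 0.449 -0.101  0.021] 0.89 [284. 299.]
```

View pics/cmp.png

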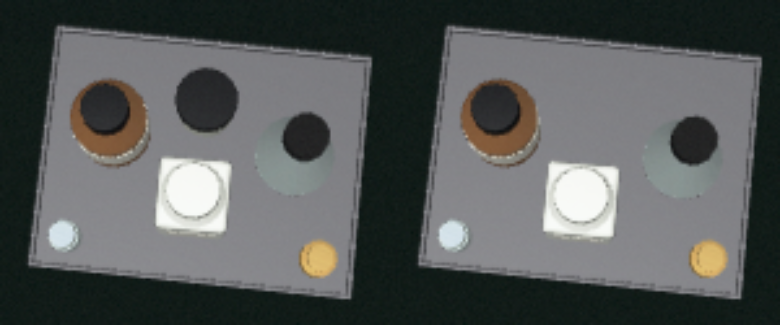

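View pics/side5.png

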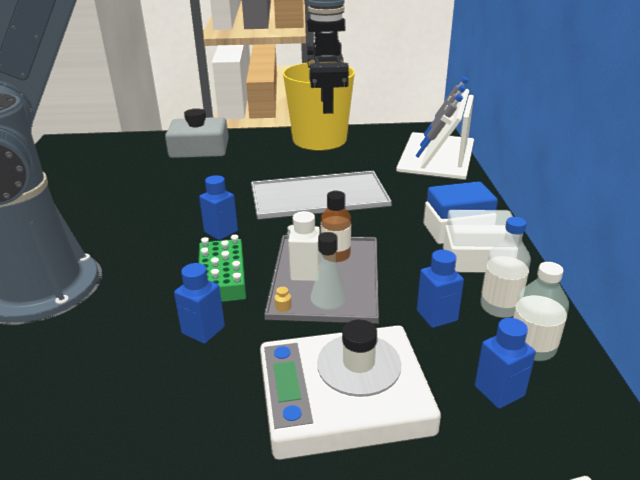

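The before/after crops match to about 1–2 px (3 mm), with all three upright. The jar stands mid-pan at (360,346) in the side view. I'm handing in.

```bash
python3 -c "
from rig import robot
print(robot.hand_in())"
```

```text
the job is handed in; nothing more can be done
None
```

The job is handed in with no verdict shown: the last pictures had the jar upright within about 5 mm of the pan centre, the three containers upright within about 5 mm of where they started, and the vial and brass weight unmoved.

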